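# Clear the inspection rack: boards and roller off their hooks, sorted

### The arm

A 7-joint arm with a two-finger parallel gripper is mounted at the origin on the work surface. World frame = base frame: x ahead of the robot, y to its left, z up, the work surface at z = 0. Lengths are in m, angles in rad, forces in N, time in s.
With the tool pointing down it reaches from about 0.4 to 0.875 m from the base axis. Payload 4.4 kg.
Tool frame: the origin (TCP) lies midway between the tips of the shut fingers; the grasp point (between the pads) lies 19 mm behind it; z points along the fingers, y is the line along which they close (so a half turn about z gives the same grasp; the last joint's range is limited). The gripper opens to 85 mm and grips with 20 to 120 N. Pads are 22 mm wide; open, the fingers measure 114 mm over their backs; the gripper's body (76 mm by 85 mm) begins 54 mm behind the grasp point. The pads swing forward as they close: fully open they stand 13 mm farther back than shut.
Start: joints at [-1.272, 0.628, 0.038, 1.517, -0.027, 0.996, -0.02], TCP at [0.232, 0.607, 0.231] pointing down, gripper open.
Joint ranges: [-3.06, 3.06], [-0.37, 2.12], [-1.25, 1.32], [0.18, 2.47], [-1.1, 4.24], [0.23, 1.98], [-2.94, 2.94]. Speed limits (rad/s): [2.57, 2.57, 3.14, 3.14, 3.14, 3.14, 3.14].

### API

Orientations are given as a unit quaternion [w, x, y, z].
In Python, from station import env gives the robot as it stands. The module is installed in compiled form; this text tells all that it offers.
- The arm moves only by the tool drive_tool, never from a script. Its argument "commands" is one flat list of numbers, 6 for each row, row after row: the shift along the tool's x, y, z in m, then the turn, a rotation vector about the tool's x, y, z in rad. In form: [dx, dy, dz, rx, ry, rz, dx, dy, dz, rx, ry, rz, ...]. A call has 1 to 20 rows; each row shifts and turns the commanded pose from where the row before left it, along the tool's axes as they then stand; what a row does not reach is not made up. A row lasts 1/10 s, in which the tool goes at most 50 mm and 8.59 degrees, less where a joint would pass 70% of its speed; a pose out of reach is approached as far as the arm can. A call is refused whole if a number of a shift passes 0.05 or a number of a turn 0.15, either way. A call with a gripper value outside its range is refused whole. "hand" is the closure, from 0 (fully open) to 1 (shut), set as the call begins (left out, the last holds). The fingers move at their own pace and stop on an object; "force" is the grip in N (left out, the last holds). Time passes only in rows, so rows that do not move let the fingers close. It gives the time, the measured TCP pose, the force, the opening and the grip force at its end, in the units of the state.
- env.state(): the state, without advancing time (a new reading comes with each control period).
- env.snapshot(name): name is "scene" or "side" or "wrist"; returns (picture, depth): 384x512x3 uint8, red, green, blue; 384x512 float32, m along the optical axis (not along the pixel's ray), 0 where there is no reading.
- env.camera_model(name): a dict with "fx", "fy", "cx", "cy" (pixels), "D" ([k1, k2, p1, p2, k3] as OpenCV has them; the pictures are not rectified), "R" (3x3) and "t" (3): a world point X has camera coordinates R X + t; the wrist camera has in their place "T_tool_cam" (4x4, takes a point from camera to tool coordinates, whose origin is the TCP and whose axes are the flange's). Camera axes: x right, y down, z forward; pixel columns grow to the right and rows downward; lengths in m; the calibration is good to about 2 mm. A picture is of the moment at which its call begins: read the wrist's pose just before it. camera_model takes no time and is no camera call.
- env.finish_job(): hands the job in; it is judged then, once.
The state is a dict: "time_s": time; "joint_pos": joint angles; "qd": joint speeds; "joint_efforts": joint torques, N m; "position": TCP position; "tcp_rot": TCP orientation; "force": force on the tool from outside, world axes, zero at the start; "moment": the same for the moment, N m; "width": finger opening in m; "grasp_force": force on a finger pad.
Only numpy, scipy, OpenCV 4.12 (cv2) and the standard library are available. Lean on these libraries where they do the work, as an engineer would, in place of code of your own. Each camera call takes 0.05 s, during which the arm holds its last target. There are 200 camera calls.

### The job

Lift the two green circuit boards and the orange-handled cleaning roller up and off their hooks on the rack and stand them, without dropping them, upright in their holders: one board in each of the two compartments of the black holder, the roller in the yellow holder. Leave the bare metal stencil with the white grip hanging on its hook, do not wrench the rack, and do not disturb the white bottle or the jar.

Things in the scene. Friction and masses are not known exactly. Their poses are not given: they have to be found in the camera images.
- rack: fixed low aluminium hanging rack, 430 mm wide; origin on the table under the front face of its rail; y along the rail, hooks point to its own -x (robot side). Rail x 0 to 14 mm, top 190 mm high, on end posts (y +-206 mm). Four flat steel hooks at y = -150, -50, 50, 150 mm. Base plate 10 mm thick, x -20 to 80 mm. Which item hangs on which hook varies
- rack_hook (a point): top of the root of the hook at the rack's y = -150 mm, 190 mm high; axes as the rack's. All four hooks are alike: level arm 12 mm wide, 5 mm thick, top 190 mm high, from the rail out to x = -64 mm, ending in an upturned lip 5 mm thick (x -59 to -64 mm) that rises 14 mm above the arm's top
- board_a: green circuit board hanging in a black carrier, 80 mm wide, 185 tall, 150 g. Origin: mid underside of the top bar, which rests on the hook; x through the thickness, y along the bar, z up. Bar 80x12x10 mm (z 0 to 10). Grip tab on mid bar: 12 mm thick (x), 28 wide (y), z 10 to 70. Below the bar a window 64 mm wide, z 0 to -44, for the hook; board 8 mm thick, z -44 to -115; foot rail 16 mm thick
- board_b: green circuit board hanging in a black carrier, 80 mm wide, 185 tall, 150 g. Origin: mid underside of the top bar, which rests on the hook; x through the thickness, y along the bar, z up. Bar 80x12x10 mm (z 0 to 10). Grip tab on mid bar: 12 mm thick (x), 28 wide (y), z 10 to 70. Below the bar a window 64 mm wide, z 0 to -44, for the hook; board 8 mm thick, z -44 to -115; foot rail 16 mm thick
- roller: hand cleaning roller hanging by its steel fork, 80 mm wide, 185 tall, 180 g. Origin: mid underside of the top bar, which rests on the hook; x through the thickness, y along the bar, z up. Bar 80x12x10 mm (z 0 to 10). Orange handle on mid bar: 18 mm thick (x), 28 wide (y), z 10 to 70. Fork arms 6 mm wide at the bar's ends down to z -105; blue roller radius 17 mm, 66 long along y, axis at z -98
- stencil: bare metal stencil plate in a hanger of the same shape and size as the boards' (80 x 12 x 185 mm), with a white grip tab; it stays on its hook. Origin: middle of the underside of its top bar; x through its thickness, z up
- board_bin: fixed black board holder, open at the top, outside 42 (x) x 207 (y) x 70 mm high, origin under its centre; walls, floor and divider 5 mm; a divider at y = 0 makes two compartments side by side along y, each 32 mm (x) x 96 mm (y) inside, centred at y = +-51 mm
- roller_bin: fixed yellow roller holder, open at the top, outside 66 (x) x 106 (y) x 70 mm high, origin under its centre; walls and floor 5 mm; one compartment 56 mm (x) x 96 mm (y) inside
- board_a_foot (a point): middle of the lower edge of board_a, 115 mm under its origin
- board_b_foot (a point): middle of the lower edge of board_b, 115 mm under its origin
- roller_foot (a point): lowest point of the roller, 115 mm under its origin
- solvent: white plastic bottle with blue cap, 60 mm across, 150 mm tall, loose; origin under its centre; leave alone
- jar: white jar with steel cap, 60 mm across, 75 mm tall, loose; origin under its centre; leave alone

How it is judged:
By the outcome, as a careful person would: the job done as asked, in the order asked, and still so for the second after the job is handed in, with the robot touching nothing.
It also fails if it takes over 72 s, if anything falls off the work surface, if the arm or the gripper's body presses on something with over 40 N, if the wrist force passes 120 N, or if a joint passes its speed limit or range.

## Working session

There is one attempt and no reset: what is moved stays moved. The work goes in short steps, Python scripts to look and compute and a tool call to move; the robot and the scene stay as the last step left them, time stands still between calls to the robot, and variables do not carry over. Pictures are saved under pics/ and viewed, at most 10 in all, crops included, and the job is handed in when it is done.

Besides the shell and the picture viewer there is one more tool, called after "Call:" in YAML: its name, and indented under it one key for each argument. drive_tool: Moves the arm, as the interface text tells. Its arguments: {"type":"object","properties":{"commands":{"type":"array","items":{"type":"number"}},"hand":{"type":"number"},"force":{"type":"number"}},"required":["commands"]}

```bash
mkdir -p pics
cat > h.py <<'E'
import numpy as np, cv2
from station import env
from scipy.spatial.transform import Rotation as Rn
def cloud(name):
    s=env.state(); im,d=env.snapshot(name); c=env.camera_model(name)
    K=np.array([[c['fx'],0,c['cx']],[0,c['fy'],c['cy']],[0,0,1]])
    v,u=np.mgrid[0:384,0:512]
    p=cv2.undistortPoints(np.stack([u,v],-1).reshape(-1,1,2).astype(float),K,np.array(c['D'],float)).reshape(384,512,2)
    P=np.dstack([p,np.ones((384,512))])*d[...,None]
    if 'R' in c: W=(P-np.array(c['t']))@np.array(c['R'])
    else:
        T=np.array(c['T_tool_cam']); q=s['tcp_rot']
        W=(P@T[:3,:3].T+T[:3,3])@Rn.from_quat([q[1],q[2],q[3],q[0]]).as_matrix().T+np.array(s['position'])
    W[d==0]=np.nan
    return im,W
E
python3 - <<'E'
from h import *
print(env.state())
ims=[]
for n in ['scene','side']:
    im,W=cloud(n); np.savez(n+'.npz',im=im,W=W); cv2.imwrite(f'pics/{n}0.png',im[...,::-1])
    c=env.camera_model(n); print(n,-np.array(c['R']).T@c['t'])
E
```

```text
{'time_s': 0.0, 'joint_pos': array([-1.27176057,  0.6293359 ,  0.03843321,  1.5183561 , -0.02699432,
        0.99629757, -0.01999534]), 'qd': array([-5.10249621e-04, -5.93327538e-04,  2.69399140e-04,  1.46608265e-03,
       -4.62851044e-05,  9.97192931e-04, -7.98533552e-05]), 'joint_efforts': array([-1.14979603e-04, -5.63394499e+01,  1.22651037e+00, -1.93434656e+01,
        1.11147904e-02,  1.07781435e-02, -8.60560561e-06]), 'position': array([0.23166639, 0.60665339, 0.23039936]), 'tcp_rot': array([-1.58788950e-04,  1.81400363e-01,  9.83408880e-01, -9.26075959e-04]), 'force': array([-0.46111052, -1.24744048, -0.62599953]), 'moment': array([-0.05918101, -0.02843967, -0.00194455]), 'grasp_force': 0.0, 'width': 0.08525340535637692}
scene [1.30217983 0.31267521 0.92115179]
side [ 1.26099255 -0.82387705  1.12322517]
```

View pics/scene0.png

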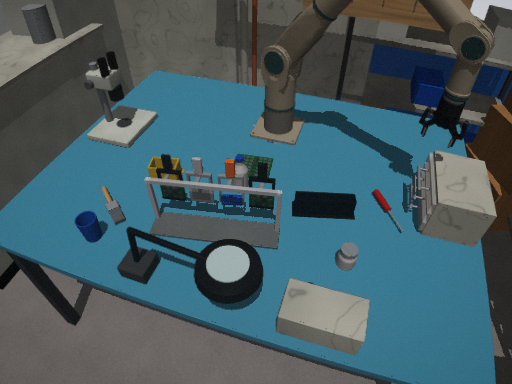

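View pics/side0.png

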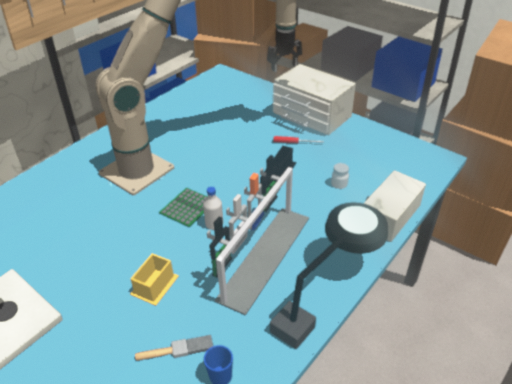

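The scene view shows the items along the rack from left to right: black tab (167,160), white tab (197,163), orange (230,167), black tab (262,170). The black holder is at (323,205), the yellow holder at (165,168), the jar at (347,256) and the bottle at (240,170). In the side view the yellow holder is at (153,278), the bottle at (212,210) and the rack runs from (222,290) to (290,180).

Run:
```python
from h import *
S={n:np.load(n+'.npz') for n in ['scene','side']}
def rep(t,Q):
    if len(Q)<5: print(t,len(Q));return
    r=cv2.minAreaRect((Q[:,:2]*1000).astype(np.float32)); print(t,len(Q),'med',Q.mean(0).round(3),'z',np.percentile(Q[:,2],[1,50,99]).round(3),'rect',np.round(r[0],1),np.round(r[1],1),round(r[2],1))
def boxm(n,x0,y0,x1,y1):
    m=np.zeros((384,512),bool);m[y0:y1,x0:x1]=1;return m
for n in S:
    im,W=S[n]['im'],S[n]['W']; h=cv2.cvtColor(im,cv2.COLOR_RGB2HSV); H,Sa,V=[h[...,i].astype(int) for i in range(3)]; z=W[...,2]
    bx={'scene':(100,110,380,280),'side':(120,120,380,340)}[n]; B=boxm(n,*bx)
    print(n,'table z',np.nanmedian(z[B&(H>95)&(H<108)&(Sa>150)]))
    A=dict(rail=B&(z>.183)&(z<.195)&(Sa<60)&(V>90),orange=B&(H<14)&(Sa>140)&(z>.2),yellow=B&(H>18)&(H<32)&(Sa>140)&(z>.05)&(z<.08),
      white=B&(Sa<45)&(V>110)&(z>.205),black=B&(V<60)&(z>.215)&(z<.3),bin=B&(V<60)&(z>.06)&(z<.075),
      cap=B&(H>100)&(H<125)&(Sa>120)&(z>.12)&(z<.17), base=B&(z>.006)&(z<.015)&(Sa<60))
    for t,m in A.items():
        k,l,st,_=cv2.connectedComponentsWithStats(m.astype(np.uint8))
        for i in range(1,k):
            if st[i,4]>12: rep(t+str(st[i,:4]),W[l==i])
```

```text
scene table z 0.00105581617876267
rail[145 174 137  22] 783 med [ 0.62  -0.039  0.19 ] z [0.183 0.19  0.194] rect [609.8 -47.2] [ 42.6 424.9] 10.6
rail[224 245  22   9] 47 med [0.815 0.104 0.184] z [0.183 0.184 0.185] rect [814.2 102.4] [14.6 57.6] 3.1
rail[218 247  31  26] 161 med [0.851 0.113 0.184] z [0.183 0.184 0.186] rect [851.5 104.9] [100.8  48.6] 68.7
rail[217 252   7   9] 20 med [0.852 0.076 0.184] z [0.183 0.184 0.186] rect [851.6  73. ] [25.5 15.4] 49.4
rail[207 255  10  10] 31 med [0.864 0.059 0.184] z [0.183 0.184 0.185] rect [864.3  60.1] [29.4 16.9] 60.2
rail[206 262   7   7] 15 med [0.884 0.059 0.184] z [0.183 0.184 0.185] rect [883.5  57.6] [15.4 14.1] 53.8
rail[214 265   6   7] 14 med [0.883 0.078 0.184] z [0.183 0.183 0.185] rect [883.4  77. ] [10.1 20. ] 83.3
rail[210 270  19  10] 60 med [0.903 0.095 0.184] z [0.183 0.184 0.186] rect [905.   95.3] [28.3 37.8] 38.7
rail[234 271   6   8] 15 med [0.886 0.133 0.184] z [0.183 0.184 0.185] rect [885.9 132.6] [18.1 13.9] 8.0
orange[225 159  10  18] 163 med [0.579 0.001 0.238] z [0.204 0.238 0.263] rect [574.7  -1. ] [18
[... 3647 characters left out ...]
1 ] rect [286.4 -19.9] [ 7.2 44.3] 18.8
base[167 203  14  14] 49 med [ 0.281 -0.071  0.009] z [0.006 0.009 0.013] rect [283.2 -64.5] [30.1 67.1] 7.6
base[162 207   8   6] 17 med [ 0.257 -0.087  0.009] z [0.006 0.008 0.012] rect [256.6 -85.9] [11.3 28.7] 9.3
base[176 207  12  12] 28 med [ 0.313 -0.069  0.009] z [0.006 0.009 0.013] rect [312.8 -61.4] [13.1 60.9] 4.9
base[215 209  94 105] 3061 med [ 0.653 -0.064  0.01 ] z [0.006 0.01  0.015] rect [646.5 -40.7] [101.6 433.1] 10.5
base[181 214   8   7] 23 med [ 0.333 -0.072  0.009] z [0.006 0.008 0.014] rect [333.  -71.2] [10.7 32.4] 10.7
base[186 216   7   8] 21 med [ 0.355 -0.071  0.009] z [0.006 0.009 0.013] rect [354.4 -70. ] [ 9.7 35.1] 15.5
```

Run:
```python
from h import *
a=cv2.imread('pics/scene0.png')[140:280,130:370]; b=cv2.imread('pics/side0.png')[130:310,120:370]
a=cv2.resize(a,(800,467)); cv2.imwrite('pics/c0.png',a)
```

```text
(no output)
```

View pics/c0.png

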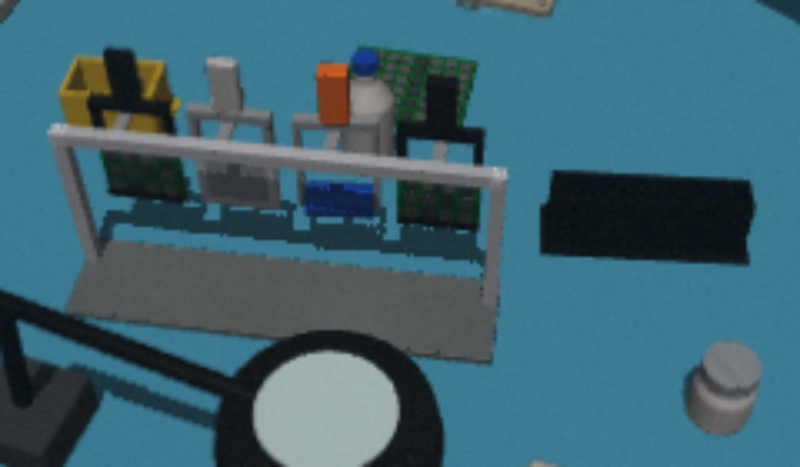

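The crop confirms the hang order from -y to +y: board (120,75), stencil (222,85), roller (333,90), board (441,100). The rack is yawed by about +10.7°. I'll move over the black holder for a wrist view, with the tool turned to the rack's axes.

Call:
drive_tool:
  commands: [0, 0, -0.02, 0, 0, 0.1456, 0, 0, -0.02, 0, 0, 0.1456, 0, 0, -0.02, 0, 0, 0.1456, 0, 0, -0.02, 0, 0, 0.1456, 0, 0, -0.02, 0, 0, 0.1456, 0, 0, -0.02, 0, 0, 0.1456, 0, 0, 0, 0, 0, 0.1456, -0.035, 0.0145, 0, 0, 0, 0, -0.035, 0.0145, 0, 0, 0, 0, -0.035, 0.0145, 0, 0, 0, 0, -0.035, 0.0145, 0, 0, 0, 0, -0.035, 0.0145, 0, 0, 0, 0, -0.035, 0.0145, 0, 0, 0, 0, -0.035, 0.0145, 0, 0, 0, 0, -0.035, 0.0145, 0, 0, 0, 0, -0.035, 0.0145, 0, 0, 0, 0, -0.035, 0.0145, 0, 0, 0, 0, 0, 0, 0, 0, 0, 0]
  hand: 0

```text
time_s: 1.9
position: [0.4425, 0.2841, 0.3515]
tcp_rot: [0.002, 0.642, 0.767, -0.001]
force: [-0.2, 0.3, 0.8]
width: 0.0855
grasp_force: 0.0
```

Run:
```python
from h import *
s=env.state(); print(s['position'],s['tcp_rot'],s['joint_pos']); print(env.camera_model('wrist'))
im,W=cloud('wrist'); cv2.imwrite('pics/w1.png',im[...,::-1]); np.savez('w1.npz',im=im,W=W)
```

```text
[0.44249297 0.28412873 0.35154366] [ 1.72021968e-03  6.41782871e-01  7.66884252e-01 -5.75678374e-04] [-0.92163253  0.3475681   0.41503261  1.69487259 -0.14837233  1.13079465
 -0.28815606]
{'fx': 279.73684278549587, 'fy': 279.73684278549587, 'cx': 248.4951097625424, 'cy': 185.9122444243557, 'D': array([-0.05991925,  0.        ,  0.        ,  0.        ,  0.        ]), 'T_tool_cam': array([[ 4.91996567e-04, -9.64927202e-01, -2.62517149e-01,
         6.61189055e-02],
       [ 9.99999829e-01,  5.57652807e-04, -1.75599500e-04,
         2.12170488e-04],
       [ 3.15834159e-04, -2.62517018e-01,  9.64927311e-01,
        -1.43070336e-01],
       [ 0.00000000e+00,  0.00000000e+00,  0.00000000e+00,
         1.00000000e+00]])}
```

View pics/w1.png

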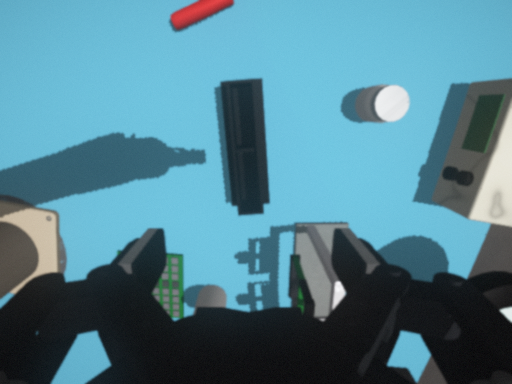

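The wrist view shows the black holder from (240,80) to (250,215) with its divider at about (240,145), the jar at (390,103), and part of the +y board at (300,280).

Run:
```python
from h import *
d=np.load('w1.npz'); im,W=d['im'],d['W']; z=W[...,2]
def rect(m,t):
    Q=W[m]; r=cv2.minAreaRect((Q[:,:2]*1000).astype(np.float32)); print(t,len(Q),np.round(r[0],1),np.round(r[1],1),round(r[2],2),np.nanmedian(Q[:,2]))
B=np.zeros(z.shape,bool); B[60:225,205:285]=1
m=B&(z>.055)&(z<.085); rect(m,'rim'); 
k=cv2.morphologyEx(m.astype(np.uint8),cv2.MORPH_OPEN,np.ones((2,2)))>0; rect(k,'rim o')
for a,b in((.062,.078),(.066,.075)): rect(B&(z>a)&(z<b),(a,b))
J=np.zeros(z.shape,bool);J[80:130,340:415]=1; rect(J&(z>.06)&(z<.09),'jar')
T=np.zeros(z.shape,bool);T[230:320,190:310]=1; V=im.max(2)
rect(T&(z>.25)&(z<.275),'tabtop')
print('table',np.nanmedian(z[0:60,260:400]))
```

```text
rim 1294 [437.4 289.2] [ 42.2 207. ] 14.57 0.0701474593213903
rim o 1294 [441.5 277.7] [ 47.2 241.1] 14.13 0.06962434237114229
(0.062, 0.078) 1142 [437.4 289.2] [ 42.2 207. ] 14.57 0.07028832139815364
(0.066, 0.075) 1092 [437.4 289.2] [ 42.2 207. ] 14.57 0.07033206450357135
jar 1139 [636.5 396.8] [52.6 52.2] 34.68 0.07522768053529943
tabtop 0 [0. 0.] [0. 0.] 0.0 nan
table 0.00034991029639402926
  return np.nanmean(a, axis, out=out, keepdims=keepdims)
```

Holder: centre (437.4, 289.2) mm, yaw 14.57°. The measured 42.2×207 mm matches the given size. Next I look at the rack from above.

Call:
drive_tool:
  commands: [-0.032, 0.0102, -0.00625, 0, 0, 0, -0.032, 0.0102, -0.00625, 0, 0, 0, -0.032, 0.0102, -0.00625, 0, 0, 0, -0.032, 0.0102, -0.00625, 0, 0, 0, -0.032, 0.0102, -0.00625, 0, 0, 0, -0.032, 0.0102, -0.00625, 0, 0, 0, -0.032, 0.0102, -0.00625, 0, 0, 0, -0.032, 0.0102, -0.00625, 0, 0, 0, 0, 0, 0, 0, 0, 0]

```text
time_s: 2.85
position: [0.5687, 0.0497, 0.4018]
tcp_rot: [0.002, 0.64, 0.768, -0.0]
force: [-0.1, 0.5, -0.9]
width: 0.0856
grasp_force: 0.0
```

```bash
cat > rk.py <<'E'
from h import *
import sys
n=sys.argv[1]
s=env.state(); print(s['position'],s['tcp_rot'])
im,W=cloud('wrist'); cv2.imwrite(f'pics/{n}.png',im[...,::-1]); np.savez(n+'.npz',im=im,W=W)
z=W[...,2]; r=np.arange(384)[:,None]
for t,a,b in(('top',.25,.27),('bar',.196,.206),('rail',.183,.194)):
    m=(z>a)&(z<b)
    k,l,st,_=cv2.connectedComponentsWithStats(m.astype(np.uint8))
    for i in range(1,k):
        if st[i,4]>40:
            Q=W[l==i]; R=cv2.minAreaRect((Q[:,:2]*1000).astype(np.float32)); c=np.array(R[0])-[616.2,-45.6]
            e=np.array([[.9826,.1857],[-.1857,.9826]])@c
            print(t,st[i],np.round(R[0],1),np.round(R[1],1),round(R[2],1),'z',np.median(Q[:,2]).round(4),'rackfr',e.round(1),'rgb',np.median(im[l==i],0))
E
python3 rk.py w2
```

```text
[0.56870686 0.04970512 0.40180208] [ 1.75512496e-03  6.40308070e-01  7.68116050e-01 -4.78979731e-04]
top [237 117  12  27 310] [554.8  94. ] [11.2 26. ] 10.4 z 0.2601 rackfr [-34.5 148.5] rgb [57.  64.5 69. ]
top [235 206  18  27 419] [573.2  -1.5] [18.  28.2] 15.7 z 0.26 rackfr [-34.1  51.3] rgb [248. 153.  90.]
top [242 284  10  24 226] [594.  -99.6] [11.  26.9] 10.4 z 0.26 rackfr [-31.8 -49. ] rgb [220.  220.5 220. ]
bar [239  93  10  24 230] [550.3 119.4] [10.8 26.5] 10.3 z 0.2006 rackfr [-34.1 174.4] rgb [60.  69.  74.5]
bar [218 121   5  11  49] [526.7  89.9] [ 4.4 11.8] 9.8 z 0.2045 rackfr [-62.8 149.7] rgb [182. 190. 194.]
bar [239 143  10  17 161] [560.1  64.6] [11.2 20.4] 10.4 z 0.2003 rackfr [-34.7 118.7] rgb [57. 63. 67.]
bar [237 173  13  23 208] [566.4  23.9] [14.  26.9] 14.6 z 0.2005 rackfr [-36.   77.5] rgb [204. 205. 207.]
bar [220 199   5  11  51] [544.9  -7.6] [ 5.1 12.5] 9.2 z 0.2038 rackfr [-63.   50.5] rgb [143. 157. 161.]
bar [243 244   9  23 189] [589.9 -74.8] [11.1 29.7] 10.2 z 0.2006 rackfr [-31.2 -23.8] rgb [196. 200. 202.]
bar [223 266   4  12  47] [ 563.7 -106.4] [ 4.4 13.2] 11.7 z 0.2039 rackfr [-62.9 -50. ] rgb [146. 175. 180.]
bar [398 331  10  13  64] [ 853.  -174.1] [24.6  6. ] 85.2 z 0.2029 rackfr [ 208.8 -170.3] rgb [16. 16. 16.]
rail [ 249   72   34  237 3132] [600.6  -3.2] [ 40.5 335.5] 10.7 z 0.1905 rackfr [-7.5 44.6] rgb [241. 240. 241.]
rail [223 121  14  10 139] [537.4  91.6] [16.3 11.1] 9.7 z 0.1906 rackfr [-51.9 149.5] rgb [103. 111. 116.]
rail [221 196  16  10 120] [552.4  -6. ] [19.9 12.4] 9.0 z 0.1903 rackfr [-55.4  50.8] rgb [101. 105. 109.]
rail [416 225  28  55 585] [859.2 -35. ] [91.3 17.5] 88.6 z 0.1878 rackfr [240.7 -34.7] rgb [34. 37. 40.]
rail [223 262  20  10 162] [ 574.3 -104.4] [27.2 13.5] 11.8 z 0.1905 rackfr [-52.1 -50. ] rgb [ 99. 105. 109.]
```

View pics/w2.png

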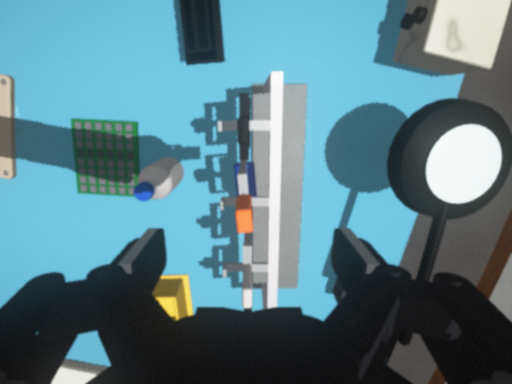

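The overhead view shows the +y board tab at (243,130), the orange handle at (244,215), the stencil and the bottle cap at (145,190). Tab tops measure 0.260 m and the hooks sit at the given positions. Now I descend on the +y board.

Call:
drive_tool:
  commands: [0.0115, -0.0014, 0.02, 0, 0, 0, 0.0115, -0.0014, 0.02, 0, 0, 0, 0.0115, -0.0014, 0.02, 0, 0, 0, 0.0115, -0.0015, 0.02, 0, 0, 0, 0, 0, 0.0208, 0, 0, 0, 0, 0, 0.0208, 0, 0, 0, 0, 0, 0.0208, 0, 0, 0, 0, 0, 0.0208, 0, 0, 0, 0, 0, 0.0208, 0, 0, 0, 0, 0, 0, 0, 0, 0]

```text
time_s: 3.9
position: [0.5499, 0.1006, 0.2144]
tcp_rot: [-0.003, 0.637, 0.771, -0.002]
force: [-0.4, -0.9, -0.2]
width: 0.0856
grasp_force: 0.0
```

Call:
drive_tool:
  commands: [0, 0, 0, 0, 0, 0, 0, 0, 0, 0, 0, 0, 0, 0, 0, 0, 0, 0, 0, 0, 0, 0, 0, 0, 0, 0, 0, 0, 0, 0, 0, 0, 0, 0, 0, 0, 0, 0, 0, 0, 0, 0, 0, 0, 0, 0, 0, 0]
  hand: 1
  force: 50

```text
time_s: 4.7
position: [0.5535, 0.0981, 0.2179]
tcp_rot: [0.0, 0.638, 0.77, 0.001]
force: [1.5, -0.3, 5.2]
width: 0.0113
grasp_force: 49.8
```

Call:
drive_tool:
  commands: [0, 0, -0.004, 0, 0, 0, 0, 0, -0.006, 0, 0, 0, 0, 0, -0.007, 0, 0, 0, 0, 0, -0.007, 0, 0, 0, 0, 0, 0, 0, 0, 0, 0, 0, 0, 0, 0, 0]

```text
time_s: 5.3
position: [0.553, 0.0981, 0.2415]
tcp_rot: [0.0, 0.638, 0.77, 0.0]
force: [0.2, 0.2, -1.7]
width: 0.0115
grasp_force: 49.1
```

Call:
drive_tool:
  commands: [0, -0.006, 0, 0, 0, 0, 0, -0.012, 0, 0, 0, 0, 0, -0.014, 0, 0, 0, 0, 0, -0.014, 0, 0, 0, 0, 0, -0.014, 0, 0, 0, 0, 0, -0.014, 0, 0, 0, 0, 0, -0.006, 0, 0, 0, 0, 0, 0, 0, 0, 0, 0]

```text
time_s: 6.1
position: [0.4734, 0.083, 0.2413]
tcp_rot: [-0.0, 0.638, 0.77, -0.0]
force: [0.1, 0.8, -1.2]
width: 0.0116
grasp_force: 49.1
```

Call:
drive_tool:
  commands: [0, 0, -0.005, 0, 0, -0.033, 0.02, 0, -0.01, 0, 0, -0.034, 0.03, 0, -0.01, 0, 0, 0, 0.03, 0, -0.005, 0, 0, 0, 0.02, 0, 0, 0, 0, 0, 0, 0, 0, 0, 0, 0, 0, 0, 0, 0, 0, 0]

```text
time_s: 6.8
position: [0.4504, 0.1801, 0.2715]
tcp_rot: [0.0, 0.611, 0.791, 0.0]
force: [0.1, -0.2, -1.6]
width: 0.0116
grasp_force: 49.1
```

```bash
cat > held.py <<'E'
# held item relative to the tool: extents of points near the bar, in tool coords (mm)
from h import *
import sys
s=env.state(); q=s['tcp_rot']; R=Rn.from_quat([q[1],q[2],q[3],q[0]]).as_matrix(); p=np.array(s['position'])
print('tcp',p.round(4),'yaw',np.degrees(np.arctan2(R[1,1],R[0,1])).round(2),'tilt',(R[:2,2]).round(4))
for n in ['wrist','scene','side']:
    im,W=cloud(n); L=(W-p)@R*1000
    for t,a,b in(('bar',12,32),('foot',126,150)):
        m=(abs(L[...,0])<60)&(abs(L[...,1])<22)&(L[...,2]>a)&(L[...,2]<b)
        if m.sum()>15: Q=L[m]; print(n,t,len(Q),'x',np.percentile(Q[:,0],[1,50,99]).round(1),'y',np.percentile(Q[:,1],[1,50,99]).round(1),'z',np.percentile(Q[:,2],[1,50,99]).round(1))
    cv2.imwrite(f'pics/held_{n}_{s["time_s"]:.1f}.png',im[...,::-1])
E
python3 held.py
```

```text
tcp [0.4504 0.1801 0.2715] yaw 14.64 tilt [ 0.0007 -0.0005]
wrist bar 997 x [ 8.1 23.1 35.7] y [-5.6 -0.1  5.9] z [12.8 17.4 31.1]
wrist foot 99 x [20.2 32.5 35.9] y [-7.4 -2.3  7.7] z [129.7 135.5 142.3]
scene bar 130 x [-44.4  -5.3  34.6] y [-7.9  4.2  8.1] z [13.3 18.3 31.5]
scene foot 99 x [-44.9  -4.9  34.8] y [ 0.8  5.9 10.3] z [126.6 134.7 142.5]
side bar 78 x [-49.4 -20.3  33. ] y [-4.   6.2 10.3] z [13.6 20.  31.1]
side foot 70 x [-49.5 -19.5  29.9] y [-3.   7.9 12.1] z [126.6 136.2 143.7]
```

Call:
drive_tool:
  commands: [0.01, 0.001, 0, 0, 0, 0, 0.025, 0.002, 0, 0, 0, 0, 0.035, 0.003, 0, 0, 0, 0, 0.035, 0.003, 0, 0, 0, 0, 0.03, 0.003, 0, 0, 0, 0, 0.02, 0.002, 0, 0, 0, 0, 0.0092, 0.0011, 0, 0, 0, 0, 0, 0, 0, 0, 0, 0, 0, 0, 0, 0, 0, 0]

```text
time_s: 7.85
position: [0.4237, 0.3414, 0.2712]
tcp_rot: [0.0, 0.613, 0.79, -0.001]
force: [0.0, 0.2, -1.1]
width: 0.0114
grasp_force: 49.1
```

```bash
python3 held.py; python3 -c "
from h import *; c=np.array([437.4,289.2]);p=np.array(env.state()['position'][:2])*1000
a=np.radians(14.57);e=np.array([[np.cos(a),np.sin(a)],[-np.sin(a),np.cos(a)]]);print('bin frame',e@(p-c),'want 0,55.3')"
```

```text
tcp [0.4237 0.3414 0.2712] yaw 14.45 tilt [-0.0001 -0.0012]
wrist bar 994 x [ 8.  23.1 35.7] y [-5.6  0.2  5.9] z [13.2 17.5 30.9]
wrist foot 97 x [20.3 32.5 35.9] y [-7.4 -2.3  7.7] z [129.2 135.5 141.7]
scene bar 119 x [-46.2 -11.5  34.7] y [-5.7  4.3  8.1] z [13.4 18.4 30.7]
scene foot 97 x [-43.3  -6.9  33.5] y [ 0.6  6.3 11.9] z [126.4 133.5 141.5]
side bar 62 x [-49.9 -21.4  34. ] y [-4.5  7.3 10.5] z [12.9 19.7 30. ]
side foot 60 x [-50.7 -21.9  32.4] y [-5.8  9.  13.1] z [126.6 135.1 145.8]
bin frame [-3.09429510e-02  5.38807329e+01] want 0,55.3
```

Well centred, so I lower 121 mm with a soft end.

Call:
drive_tool:
  commands: [0.001, 0, 0.01, 0, 0, 0, 0, 0, 0.018, 0, 0, 0, 0, 0, 0.02, 0, 0, 0, 0, 0, 0.02, 0, 0, 0, 0, 0, 0.018, 0, 0, 0, 0, 0, 0.014, 0, 0, 0, 0, 0, 0.01, 0, 0, 0, 0, 0, 0.006, 0, 0, 0, 0, 0, 0.004, 0, 0, 0, 0, 0, 0, 0, 0, 0, 0, 0, 0, 0, 0, 0]

```text
time_s: 9.1
position: [0.4233, 0.344, 0.1517]
tcp_rot: [0.0, 0.612, 0.791, 0.0]
force: [-0.4, -0.2, -1.2]
width: 0.0113
grasp_force: 49.0
```

Call:
drive_tool:
  commands: [0, 0, 0.002, 0, 0, 0, 0, 0, 0.0015, 0, 0, 0, 0, 0, 0, 0, 0, 0]

```text
time_s: 9.4
position: [0.4232, 0.3441, 0.148]
tcp_rot: [0.0, 0.612, 0.791, 0.0]
force: [0.0, -0.2, -0.9]
width: 0.0112
grasp_force: 49.1
```

Call:
drive_tool:
  commands: [0, 0, 0.001, 0, 0, 0, 0, 0, 0.001, 0, 0, 0, 0, 0, 0, 0, 0, 0]

```text
time_s: 9.7
position: [0.4236, 0.3444, 0.1479]
tcp_rot: [-0.0, 0.612, 0.791, 0.001]
force: [-3.1, -0.3, 15.2]
width: 0.0112
grasp_force: 51.6
```

Floor contact, so I release and back off upward.

Call:
drive_tool:
  commands: [0, 0, -0.0015, 0, 0, 0, 0, 0, 0, 0, 0, 0, 0, 0, 0, 0, 0, 0, 0, 0, 0, 0, 0, 0, 0, 0, 0, 0, 0, 0, 0, 0, 0, 0, 0, 0, 0, 0, 0, 0, 0, 0]
  hand: 0

```text
time_s: 10.4
position: [0.423, 0.3438, 0.1472]
tcp_rot: [0.0, 0.612, 0.791, -0.0]
force: [-0.0, -0.5, 0.1]
width: 0.0852
grasp_force: 0.0
```

Call:
drive_tool:
  commands: [0, 0, -0.01, 0, 0, 0, 0, 0, -0.03, 0, 0, 0, 0, 0, -0.04, 0, 0, 0, 0, 0, -0.05, 0, 0, 0, 0, 0, -0.05, 0, 0, 0, 0, 0, -0.05, 0, 0, 0, 0, 0, -0.02, 0, 0, 0]

```text
time_s: 11.1
position: [0.4247, 0.3443, 0.4034]
tcp_rot: [0.001, 0.612, 0.791, 0.004]
force: [0.2, -0.0, -0.7]
width: 0.0851
grasp_force: 0.0
```

Call:
drive_tool:
  commands: [0, 0, 0, 0, 0, 0.07, -0.02, 0.0053, 0, 0, 0, 0, -0.035, 0.0053, 0, 0, 0, 0, -0.039, 0.0053, 0, 0, 0, 0, -0.039, 0.0053, 0, 0, 0, 0, -0.039, 0.0053, 0, 0, 0, 0, -0.039, 0.0053, 0, 0, 0, 0, -0.039, 0.0053, 0, 0, 0, 0, -0.039, 0.0053, 0, 0, 0, 0, -0.039, 0.0053, 0, 0, 0, 0, -0.039, 0.0053, 0, 0, 0, 0, -0.039, 0.0053, 0, 0, 0, 0, -0.039, 0.0053, 0, 0, 0, 0, -0.039, 0.0053, 0, 0, 0, 0, -0.039, 0.0053, 0, 0, 0, 0, -0.039, 0.0053, 0, 0, 0, 0, -0.039, 0.0053, 0, 0, 0, 0, -0.0124, 0, 0, 0, 0, 0, 0, 0, 0, 0, 0, 0, 0, 0, 0, 0, 0, 0]

```text
time_s: 13.1
position: [0.6184, -0.2423, 0.3975]
tcp_rot: [-0.001, 0.639, 0.769, 0.001]
force: [0.4, -0.9, 0.7]
width: 0.085
grasp_force: 0.0
```

```bash
python3 rk.py w3
python3 - <<'E'
from h import *
d=np.load('w3.npz'); im,W=d['im'],d['W']; z=W[...,2]
h=cv2.cvtColor(im,cv2.COLOR_RGB2HSV).astype(int)
m=(h[...,0]>16)&(h[...,0]<34)&(h[...,1]>110)&(z>.06)&(z<.08)
Q=W[m];
if len(Q)>10: print('yellow',len(Q),cv2.minAreaRect((Q[:,:2]*1000).astype(np.float32)),np.argwhere(m).min(0),np.argwhere(m).max(0))
# placed board in scene/side
for n in ['scene']:
    im,W=cloud(n); cv2.imwrite('pics/s3.png',cv2.resize(im[130:260,230:400,::-1],(680,520)))
E
```

```text
[ 0.61840551 -0.24228301  0.39753184] [-5.16017119e-04  6.38884921e-01  7.69301889e-01  6.28145931e-04]
top [245   9  13  35 433] [ 594.7 -101.3] [11.4 27.5] 10.3 z 0.2599 rackfr [-31.5 -50.8] rgb [222. 217. 214.]
top [245 116  12  28 319] [ 611.8 -195.4] [11.  26.5] 10.6 z 0.2601 rackfr [ -32.1 -146.4] rgb [51. 59. 63.]
bar [246   2  11   7  77] [588.2 -65.2] [11.1  6.7] 9.4 z 0.2004 rackfr [-31.1 -14.1] rgb [193. 195. 198.]
bar [220  33   5  14  61] [ 563.  -106.7] [ 4.9 12.6] 10.2 z 0.204 rackfr [-63.6 -50.1] rgb [170. 185. 191.]
bar [245  50  11  28 280] [ 598.5 -125.5] [11.5 28.7] 10.5 z 0.2005 rackfr [-32.2 -75.2] rgb [209. 211. 214.]
bar [437  71  34  90 892] [ 858.6 -134. ] [109.6  17.3] 89.8 z 0.2006 rackfr [ 221.7 -131.9] rgb [29. 34. 37.]
bar [246  93  11  24 233] [ 608.  -170.1] [11.7 26.3] 10.5 z 0.2004 rackfr [ -31.1 -120.9] rgb [54. 60. 64.]
bar [222 125   5  11  54] [ 581.9 -205. ] [ 4.8 11.8] 11.3 z 0.2042 rackfr [ -63.3 -150.3] rgb [169.  176.  180.5]
bar [245 144  11  16 150] [ 617. -225.] [11.4 19.3] 7.1 z 0.2003 rackfr [ -32.5 -176.4] rgb [48.  59.5 65. ]
rail [ 257    0   33  179 2587] [ 631.  -153.4] [ 36.8 207.3] 11.0 z 0.1904 rackfr [  -5.4 -108.6] rgb [239. 239. 240.]
rail [ 447    0   40  117 1065] [858.6 -63.4] [143.6  17.4] 90.0 z 0.1885 rackfr [234.8 -62.5] rgb [25. 31. 35.]
rail [221  37  24  12 246] [ 574. -105.] [26.8 12.4] 10.6 z 0.1905 rackfr [-52.5 -50.5] rgb [101. 107. 110.]
rail [227 125  18  10 178] [ 594.9 -202.7] [21.  11.1] 10.4 z 0.1907 rackfr [ -50.1 -150.4] rgb [ 93. 101. 106.]
rail [430 147  10  13  63] [ 854.2 -183.3] [ 6.5 16.9] 13.6 z 0.1878 rackfr [ 208.3 -179.5] rgb [22. 28. 32.]
yellow 715 ((457.93060302734375, -324.70465087890625), (65.15084075927734, 105.1151123046875), 12.03032398223877) [150 128] [209 171]
```

View pics/s3.png

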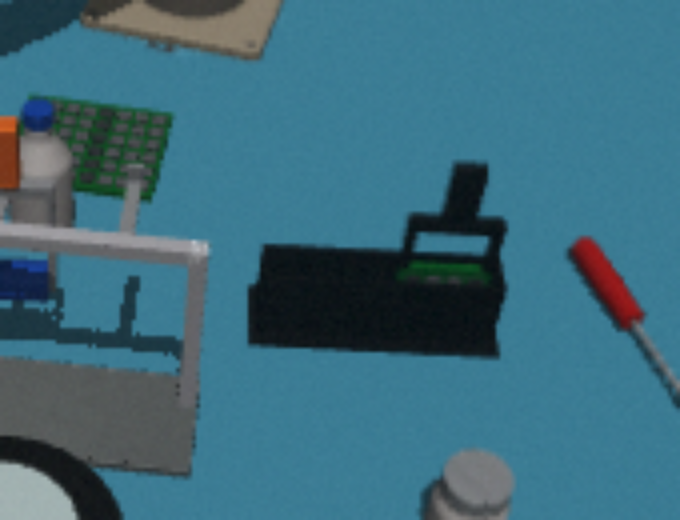

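Board one stands upright in its compartment (tab at (468,185)). The yellow holder is at (457.9, -324.7) mm, yaw 12.0°, and its measured size matches. Now the second board.

Call:
drive_tool:
  commands: [0.012, 0.0005, 0.01, 0, 0, 0, 0.012, 0.0005, 0.02, 0, 0, 0, 0.012, 0.0005, 0.02, 0, 0, 0, 0.0113, 0.0006, 0.02, 0, 0, 0, 0, 0, 0.02, 0, 0, 0, 0, 0, 0.01, 0, 0, 0, 0, 0, 0, 0, 0, 0, 0, 0, 0, 0, 0, 0]

```text
time_s: 14.0
position: [0.6123, -0.1968, 0.2983]
tcp_rot: [0.001, 0.639, 0.769, 0.0]
force: [-0.4, -0.1, -0.1]
width: 0.0855
grasp_force: 0.0
```

Call:
drive_tool:
  commands: [0.001, 0, 0.015, 0, 0, 0, 0, 0, 0.02, 0, 0, 0, 0, 0, 0.02, 0, 0, 0, 0, 0, 0.015, 0, 0, 0, 0, 0, 0.01, 0, 0, 0, 0, 0, 0, 0, 0, 0]

```text
time_s: 14.6
position: [0.6115, -0.1959, 0.2168]
tcp_rot: [-0.0, 0.639, 0.769, -0.0]
force: [-0.8, 0.2, 0.1]
width: 0.0857
grasp_force: 0.0
```

Call:
drive_tool:
  commands: [0, 0, 0, 0, 0, 0, 0, 0, 0, 0, 0, 0, 0, 0, 0, 0, 0, 0, 0, 0, 0, 0, 0, 0, 0, 0, 0, 0, 0, 0, 0, 0, 0, 0, 0, 0, 0, 0, 0, 0, 0, 0, 0, 0, 0, 0, 0, 0]
  hand: 1
  force: 50

```text
time_s: 15.4
position: [0.6119, -0.1959, 0.2177]
tcp_rot: [0.0, 0.639, 0.769, 0.0]
force: [-0.1, 0.4, 3.1]
width: 0.0112
grasp_force: 49.1
```

Call:
drive_tool:
  commands: [0, 0, -0.004, 0, 0, 0, 0, 0, -0.006, 0, 0, 0, 0, 0, -0.007, 0, 0, 0, 0, 0, -0.007, 0, 0, 0, 0, 0, 0, 0, 0, 0, 0, 0, 0, 0, 0, 0]

```text
time_s: 16.0
position: [0.6118, -0.1959, 0.2415]
tcp_rot: [0.0, 0.639, 0.769, 0.0]
force: [-0.1, -0.2, -2.4]
width: 0.0116
grasp_force: 48.7
```

Call:
drive_tool:
  commands: [0, -0.006, 0, 0, 0, 0, 0, -0.012, 0, 0, 0, 0, 0, -0.014, 0, 0, 0, 0, 0, -0.014, 0, 0, 0, 0, 0, -0.014, 0, 0, 0, 0, 0, -0.014, 0, 0, 0, 0, 0, -0.01, 0, 0, 0, 0, 0, -0.006, 0, 0, 0, 0, 0, 0, -0.015, 0, 0, 0, 0, 0, -0.025, 0, 0, 0, 0, 0, -0.03, 0, 0, 0, 0, 0, -0.03, 0, 0, 0, 0, 0, -0.02, 0, 0, 0, 0, 0, 0, 0, 0, 0, 0, 0, 0, 0, 0, 0]

```text
time_s: 17.5
position: [0.5231, -0.212, 0.3606]
tcp_rot: [-0.0, 0.639, 0.769, 0.0]
force: [-1.2, -0.4, -2.1]
width: 0.0115
grasp_force: 49.0
```

```bash
python3 held.py
```

```text
tcp [ 0.5231 -0.212   0.3606] yaw 10.55 tilt [-0.0003  0.0005]
wrist bar 995 x [12.9 27.8 40.4] y [-5.5  0.5  5.9] z [13.7 17.4 29.4]
wrist foot 71 x [27.2 36.4 40.2] y [-7.3 -1.3  7.6] z [126.5 135.4 136.9]
scene bar 132 x [-39.4   5.5  42.1] y [-6.7  4.5  9.1] z [12.9 19.5 30.6]
scene foot 100 x [-37.2   2.9  39.3] y [-5.   5.   9.6] z [126.6 134.1 143.7]
side bar 155 x [-41.5 -12.3  38.9] y [-5.6  5.4  8.2] z [13.1 21.3 30.9]
side foot 129 x [-40.1  -6.9  37.6] y [-6.3  6.1 10.1] z [127.2 135.9 146.6]
```

Call:
drive_tool:
  commands: [0, 0, 0, 0, 0, -0.035, 0, 0, 0, 0, 0, -0.035, 0.015, 0.0014, 0, 0, 0, 0, 0.03, 0.0028, 0, 0, 0, 0, 0.037, 0.0035, 0, 0, 0, 0, 0.037, 0.0035, 0, 0, 0, 0, 0.037, 0.0035, 0, 0, 0, 0, 0.037, 0.0035, 0, 0, 0, 0, 0.037, 0.0035, 0, 0, 0, 0, 0.037, 0.0035, 0, 0, 0, 0, 0.037, 0.0035, 0, 0, 0, 0, 0.037, 0.0035, 0, 0, 0, 0, 0.037, 0.0035, 0, 0, 0, 0, 0.037, 0.0035, 0, 0, 0, 0, 0.03, 0.0028, 0, 0, 0, 0, 0.0106, 0.0011, 0, 0, 0, 0, 0, 0, 0, 0, 0, 0, 0, 0, 0, 0, 0, 0]

```text
time_s: 19.45
position: [0.4505, 0.238, 0.361]
tcp_rot: [0.0, 0.613, 0.79, -0.001]
force: [0.4, -0.8, -1.9]
width: 0.0116
grasp_force: 48.9
```

Call:
drive_tool:
  commands: [0.001, 0, 0.012, 0, 0, 0, 0, 0, 0.025, 0, 0, 0, 0, 0, 0.03, 0, 0, 0, 0, 0, 0.025, 0, 0, 0, 0, 0, 0.015, 0, 0, 0, 0, 0, 0, 0, 0, 0]

```text
time_s: 20.05
position: [0.4489, 0.2382, 0.2518]
tcp_rot: [-0.001, 0.613, 0.79, -0.003]
force: [-0.6, 0.1, -2.5]
width: 0.0114
grasp_force: 49.0
```

```bash
python3 -c "
from h import *; c=np.array([437.4,289.2]);s=env.state();p=np.array(s['position'][:2])*1000
a=np.radians(14.57);e=np.array([[np.cos(a),np.sin(a)],[-np.sin(a),np.cos(a)]]);print(s['position'],'bin frame',e@(p-c),'want 0,-51')"
```

```text
[0.44887283 0.23816972 0.25184492] bin frame [ -1.73343144 -52.27533515] want 0,-51
```

Call:
drive_tool:
  commands: [0.001, 0.001, 0.01, 0, 0, 0, 0, 0, 0.018, 0, 0, 0, 0, 0, 0.02, 0, 0, 0, 0, 0, 0.02, 0, 0, 0, 0, 0, 0.015, 0, 0, 0, 0, 0, 0.01, 0, 0, 0, 0, 0, 0.006, 0, 0, 0, 0, 0, 0, 0, 0, 0, 0, 0, 0, 0, 0, 0]

```text
time_s: 20.95
position: [0.4516, 0.2418, 0.1558]
tcp_rot: [0.0, 0.612, 0.791, 0.001]
force: [-0.3, 0.2, -1.6]
width: 0.0114
grasp_force: 49.0
```

Call:
drive_tool:
  commands: [0, 0, 0.002, 0, 0, 0, 0, 0, 0.0015, 0, 0, 0, 0, 0, 0.001, 0, 0, 0, 0, 0, 0, 0, 0, 0]

```text
time_s: 21.35
position: [0.451, 0.2417, 0.1508]
tcp_rot: [-0.0, 0.612, 0.791, 0.0]
force: [0.4, -0.7, -2.2]
width: 0.0114
grasp_force: 49.0
```

Call:
drive_tool:
  commands: [0, 0, 0.0015, 0, 0, 0, 0, 0, 0.001, 0, 0, 0, 0, 0, 0.0008, 0, 0, 0, 0, 0, 0, 0, 0, 0]

```text
time_s: 21.75
position: [0.4511, 0.2416, 0.1477]
tcp_rot: [-0.0, 0.612, 0.791, 0.0]
force: [-0.9, 0.3, 2.0]
width: 0.0116
grasp_force: 49.5
```

Call:
drive_tool:
  commands: [0, 0, 0, 0, 0, 0, 0, 0, 0, 0, 0, 0, 0, 0, 0, 0, 0, 0, 0, 0, 0, 0, 0, 0, 0, 0, 0, 0, 0, 0, 0, 0, 0, 0, 0, 0, 0, 0, 0, 0, 0, 0]
  hand: 0

```text
time_s: 22.45
position: [0.451, 0.2417, 0.1475]
tcp_rot: [-0.0, 0.612, 0.791, 0.0]
force: [-0.4, 0.5, 0.1]
width: 0.0853
grasp_force: 0.0
```

Call:
drive_tool:
  commands: [0, 0, -0.01, 0, 0, 0, 0, 0, -0.03, 0, 0, 0, 0, 0, -0.04, 0, 0, 0, 0, 0, -0.05, 0, 0, 0, 0, 0, -0.05, 0, 0, 0, 0, 0, -0.04, 0, 0, 0, 0, 0, -0.02, 0, 0, 0, 0, 0, 0, 0, 0, 0]

```text
time_s: 23.25
position: [0.4526, 0.242, 0.3915]
tcp_rot: [0.001, 0.612, 0.791, 0.004]
force: [-0.1, -0.4, -0.4]
width: 0.0854
grasp_force: 0.0
```

Call:
drive_tool:
  commands: [-0.02, 0.0055, 0, 0, 0, 0, -0.034, 0.0055, 0, 0, 0, 0, -0.034, 0.0055, 0, 0, 0, 0, -0.034, 0.0055, 0, 0, 0, 0, -0.034, 0.0055, 0, 0, 0, 0, -0.034, 0.0055, 0, 0, 0, 0, -0.034, 0.0055, 0, 0, 0, 0, -0.034, 0.0055, 0, 0, 0, 0, -0.034, 0.0055, 0, 0, 0, 0, -0.02, 0.0055, 0, 0, 0, 0, 0, 0, 0, 0, 0, 0, 0, 0, 0, 0, 0, 0]

```text
time_s: 24.45
position: [0.5819, -0.0464, 0.3865]
tcp_rot: [-0.001, 0.612, 0.791, -0.0]
force: [-0.6, 0.1, 0.7]
width: 0.0853
grasp_force: 0.0
```

```bash
python3 rk.py w4 | grep -v rail
python3 - <<'E'
from h import *
im,W=cloud('scene'); cv2.imwrite('pics/s4.png',cv2.resize(im[130:260,230:400,::-1],(680,520)))
E
```

```text
[ 0.58191943 -0.04637364  0.3864787 ] [-1.09305791e-03  6.12288748e-01  7.90633331e-01 -4.79656868e-04]
top [242 119  19  29 525] [572.9  -2.5] [17.3 27. ] 15.2 z 0.2602 rackfr [-34.5  50.4] rgb [248. 156.  92.]
top [241 215  13  27 298] [594.2 -99.4] [12.  27.3] 10.0 z 0.26 rackfr [-31.6 -48.8] rgb [225. 221. 219.]
bar [228  28   6  15  69] [526.1  89.5] [ 5.1 11.7] 10.0 z 0.2041 rackfr [-63.4 149.5] rgb [188. 200. 211.]
bar [246  94  11  24 253] [566.6  23.4] [11.5 25.4] 14.5 z 0.2005 rackfr [-36.  77.] rgb [216. 217. 220.]
bar [224 123   5  12  52] [545.2  -8.5] [ 4.8 12.2] 13.4 z 0.2044 rackfr [-62.9  49.6] rgb [154.  162.5 166. ]
bar [247 148  10  16 156] [581.6 -31.9] [10.7 18.2] 14.5 z 0.2003 rackfr [-31.5  19.9] rgb [210. 210. 212.]
bar [244 179  11  24 228] [589.7 -74.5] [11.9 28.8] 10.1 z 0.2004 rackfr [-31.4 -23.5] rgb [198. 201. 203.]
bar [220 203   5  12  50] [ 563.1 -105.5] [ 5.  12.1] 11.3 z 0.2041 rackfr [-63.3 -49. ] rgb [160.5 186.  190. ]
bar [418 241  25  41 364] [ 858.6 -110.6] [61.7 15.1] 86.2 z 0.1988 rackfr [ 226.1 -108.9] rgb [31. 32. 33.]
bar [217 274   5  11  48] [ 581.6 -204.5] [ 5.1 12.8] 10.3 z 0.2044 rackfr [ -63.5 -149.7] rgb [155.  186.5 192.5]
```

View pics/s4.png

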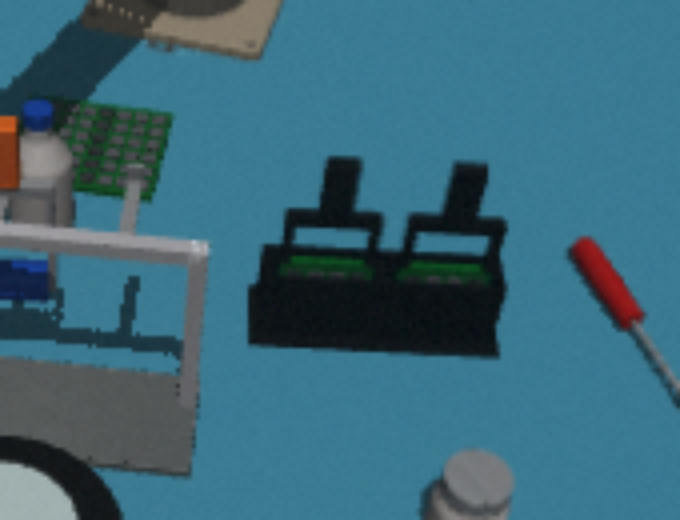

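Both boards stand upright in separate compartments (tabs at (340,185) and (468,185)). Now the roller.

Call:
drive_tool:
  commands: [0.011, 0.0006, 0.01, 0, 0, 0, 0.012, 0.0006, 0.02, 0, 0, 0, 0.012, 0.0006, 0.02, 0, 0, 0, 0.0099, 0.0006, 0.02, 0, 0, 0, 0, 0, 0.015, 0, 0, 0, 0, 0, 0.005, 0, 0, 0, 0, 0, 0, 0, 0, 0, 0, 0, 0, 0, 0, 0]

```text
time_s: 25.35
position: [0.5739, -0.0022, 0.2981]
tcp_rot: [0.0, 0.612, 0.791, 0.0]
force: [-1.2, 0.8, 0.4]
width: 0.0854
grasp_force: 0.0
```

Call:
drive_tool:
  commands: [0, 0, 0.015, 0, 0, 0, 0, 0, 0.02, 0, 0, 0, 0, 0, 0.02, 0, 0, 0, 0, 0, 0.015, 0, 0, 0, 0, 0, 0.01, 0, 0, 0, 0, 0, 0, 0, 0, 0]

```text
time_s: 25.95
position: [0.5733, -0.0025, 0.217]
tcp_rot: [-0.0, 0.612, 0.791, -0.0]
force: [-0.7, -1.0, 0.3]
width: 0.0851
grasp_force: 0.0
```

Call:
drive_tool:
  commands: [0, 0, 0, 0, 0, 0, 0, 0, 0, 0, 0, 0, 0, 0, 0, 0, 0, 0, 0, 0, 0, 0, 0, 0, 0, 0, 0, 0, 0, 0, 0, 0, 0, 0, 0, 0, 0, 0, 0, 0, 0, 0, 0, 0, 0, 0, 0, 0]
  hand: 1
  force: 50

```text
time_s: 26.75
position: [0.5737, -0.0025, 0.2179]
tcp_rot: [0.0, 0.612, 0.791, 0.0]
force: [-1.8, 0.8, 4.8]
width: 0.0179
grasp_force: 49.5
```

Call:
drive_tool:
  commands: [0, 0, -0.004, 0, 0, 0, 0, 0, -0.006, 0, 0, 0, 0, 0, -0.007, 0, 0, 0, 0, 0, -0.007, 0, 0, 0, 0, 0, 0, 0, 0, 0, 0, 0, 0, 0, 0, 0]

```text
time_s: 27.35
position: [0.5737, -0.0024, 0.2417]
tcp_rot: [0.0, 0.612, 0.791, 0.0]
force: [-0.6, -0.2, -1.0]
width: 0.0173
grasp_force: 48.9
```

Call:
drive_tool:
  commands: [0, -0.006, 0, 0, 0, 0, 0, -0.012, 0, 0, 0, 0, 0, -0.013, 0, 0, 0, 0, 0, -0.013, 0, 0, 0, 0, 0, -0.012, 0, 0, 0, 0, 0, -0.009, 0, 0, 0, 0, 0, -0.005, 0, 0, 0, 0, 0, 0, 0, 0, 0, 0, 0, 0, -0.015, 0, 0, 0, 0, 0, -0.025, 0, 0, 0, 0, 0, -0.03, 0, 0, 0, 0, 0, -0.03, 0, 0, 0, 0, 0, -0.02, 0, 0, 0, 0, 0, 0, 0, 0, 0, 0, 0, 0, 0, 0, 0]

```text
time_s: 28.85
position: [0.506, -0.0198, 0.361]
tcp_rot: [-0.0, 0.612, 0.791, 0.0]
force: [-0.2, 1.2, -2.6]
width: 0.017
grasp_force: 49.1
```

```bash
python3 held.py
```

```text
tcp [ 0.506  -0.0198  0.361 ] yaw 14.56 tilt [-0.      0.0002]
wrist bar 1017 x [13.5 27.9 40.5] y [-6.  -0.1  5.9] z [12.7 17.6 29. ]
wrist foot 32 x [33.3 33.5 33.7] y [-16.4  -7.2  14.8] z [126.1 130.6 136.3]
scene bar 128 x [-39.7   4.6  39.3] y [-8.6  4.   7.7] z [12.1 19.4 29.3]
scene foot 51 x [-37.    4.1  40.5] y [-6.5 13.1 18.4] z [126.  129.8 138.5]
side bar 101 x [-42.  -15.1  39.8] y [-7.3  5.5 10.4] z [12.1 21.5 30.4]
side foot 50 x [-41.6 -31.4  28.4] y [-13.8  12.2  18. ] z [126.4 132.6 145.5]
```

Call:
drive_tool:
  commands: [0, 0, 0, 0, 0, 0.044, -0.015, -0.0058, 0, 0, 0, 0, -0.025, -0.0096, 0, 0, 0, 0, -0.034, -0.013, 0, 0, 0, 0, -0.034, -0.013, 0, 0, 0, 0, -0.034, -0.013, 0, 0, 0, 0, -0.034, -0.013, 0, 0, 0, 0, -0.034, -0.013, 0, 0, 0, 0, -0.034, -0.013, 0, 0, 0, 0, -0.03, -0.0115, 0, 0, 0, 0, -0.0142, -0.0057, 0, 0, 0, 0, 0, 0, 0, 0, 0, 0, 0, 0, 0, 0, 0, 0]

```text
time_s: 30.3
position: [0.4577, -0.3241, 0.3604]
tcp_rot: [-0.001, 0.629, 0.777, 0.0]
force: [-0.7, 0.6, -1.6]
width: 0.0177
grasp_force: 49.0
```

Call:
drive_tool:
  commands: [0, 0, 0.012, 0, 0, 0, 0, 0, 0.025, 0, 0, 0, 0, 0, 0.025, 0, 0, 0, 0, 0, 0.018, 0, 0, 0, 0, 0, 0.01, 0, 0, 0, 0, 0, 0, 0, 0, 0]

```text
time_s: 30.9
position: [0.4574, -0.3232, 0.2698]
tcp_rot: [-0.002, 0.629, 0.778, 0.0]
force: [-0.7, 0.8, -1.5]
width: 0.0178
grasp_force: 49.0
```

```bash
python3 -c "
from h import *; c=np.array([457.9,-324.7]);s=env.state();p=np.array(s['position'][:2])*1000
a=np.radians(12.03);e=np.array([[np.cos(a),np.sin(a)],[-np.sin(a),np.cos(a)]]);print(s['position'],'bin frame',e@(p-c))"; python3 held.py|head -3
```

```text
[ 0.45744787 -0.32316352  0.26977818] bin frame [-0.12195947  1.59696783]
tcp [ 0.4574 -0.3232  0.2698] yaw 12.11 tilt [-0.0027  0.0023]
wrist bar 1014 x [13.5 27.9 40.5] y [-6.  -0.1  5.9] z [13.  17.5 28.5]
wrist foot 32 x [-19.4  33.6  33.7] y [-16.4  -7.7  16.8] z [126.1 130.7 135.4]
```

Call:
drive_tool:
  commands: [0, 0, 0.01, 0, 0, 0, 0, 0, 0.02, 0, 0, 0, 0, 0, 0.022, 0, 0, 0, 0, 0, 0.022, 0, 0, 0, 0, 0, 0.018, 0, 0, 0, 0, 0, 0.012, 0, 0, 0, 0, 0, 0.007, 0, 0, 0, 0, 0, 0.003, 0, 0, 0, 0, 0, 0, 0, 0, 0, 0, 0, 0, 0, 0, 0]

```text
time_s: 32.05
position: [0.4581, -0.3254, 0.1582]
tcp_rot: [0.001, 0.629, 0.777, 0.0]
force: [0.8, 0.2, -1.3]
width: 0.0174
grasp_force: 49.0
```

Call:
drive_tool:
  commands: [0, 0, 0.0015, 0, 0, 0, 0, 0, 0.001, 0, 0, 0, 0, 0, 0, 0, 0, 0]

```text
time_s: 32.35
position: [0.4578, -0.3249, 0.1551]
tcp_rot: [0.0, 0.629, 0.777, 0.0]
force: [0.7, 0.6, -1.1]
width: 0.0177
grasp_force: 49.0
```

Call:
drive_tool:
  commands: [0, 0, 0.003, 0, 0, 0, 0, 0, 0.002, 0, 0, 0, 0, 0, 0.001, 0, 0, 0, 0, 0, 0, 0, 0, 0]

```text
time_s: 32.75
position: [0.4576, -0.3249, 0.1487]
tcp_rot: [-0.0, 0.629, 0.777, -0.0]
force: [0.3, 0.4, -0.3]
width: 0.0174
grasp_force: 49.0
```

Call:
drive_tool:
  commands: [0, 0, 0.001, 0, 0, 0, 0, 0, 0.0008, 0, 0, 0, 0, 0, 0, 0, 0, 0]

```text
time_s: 33.05
position: [0.4578, -0.3252, 0.1479]
tcp_rot: [0.0, 0.629, 0.777, 0.0]
force: [-1.0, 1.0, 5.3]
width: 0.0177
grasp_force: 49.9
```

The roller touches the floor, but it's round-bottomed and may tip. I'll open only slightly to see whether it stands by itself.

Call:
drive_tool:
  commands: [0, 0, 0, 0, 0, 0, 0, 0, 0, 0, 0, 0, 0, 0, 0, 0, 0, 0, 0, 0, 0, 0, 0, 0, 0, 0, 0, 0, 0, 0, 0, 0, 0, 0, 0, 0, 0, 0, 0, 0, 0, 0, 0, 0, 0, 0, 0, 0]
  hand: 0.66

```text
time_s: 33.85
position: [0.4577, -0.3249, 0.1472]
tcp_rot: [-0.0, 0.629, 0.777, 0.0]
force: [-0.2, -0.2, 0.4]
width: 0.0292
grasp_force: 0.0
```

```bash
cat > up.py <<'E'
from h import *
c=np.array([457.9,-324.7]);a=np.radians(12.03);e=np.array([[np.cos(a),np.sin(a)],[-np.sin(a),np.cos(a)]])
for n in ['side','scene']:
    im,W=cloud(n); X=W.copy()*1000; X[...,:2]=(X[...,:2]-c)@e.T
    h=cv2.cvtColor(im,cv2.COLOR_RGB2HSV).astype(int)
    m=(h[...,0]<14)&(h[...,1]>130)&(abs(X[...,0])<100)&(abs(X[...,1])<60)&(X[...,2]>80)
    Q=X[m]; print(n,len(Q),'range',Q.min(0).round(0),Q.max(0).round(0))
    g=(abs(X[...,0])<60)&(abs(X[...,1])<45)&(X[...,2]>76)&(X[...,2]<270)
    for z0 in range(80,200,15):
        B=X[g&(X[...,2]>=z0)&(X[...,2]<z0+15)]
        if len(B)>4: print('  z',z0,len(B),'x',np.percentile(B[:,0],[5,50,95]).round(1))
    v,u=np.argwhere(m).mean(0).astype(int) if m.any() else (200,250)
    cv2.imwrite(f'pics/up_{n}_{env.state()["time_s"]:.1f}.png',cv2.resize(im[max(0,v-50):v+60,max(0,u-60):u+60,::-1],(600,550),interpolation=cv2.INTER_CUBIC))
E
python3 up.py; ls -t pics|head -2
```

```text
side 73 range [ -2. -16. 137.] [ 17.  -2. 192.]
  z 80 30 x [-0.7  6.4 10. ]
  z 95 29 x [-0.7  6.   9.8]
  z 110 46 x [ 0.8  9.3 11.2]
  z 125 87 x [-0.9  8.  14.5]
  z 140 38 x [-17.7   7.1  21. ]
  z 155 73 x [-19.5  14.3  29.3]
  z 170 76 x [-18.3   0.2  28.5]
  z 185 108 x [-37.4   5.1  44.9]
scene 40 range [ -1.  -8. 132.] [ 16.  15. 191.]
  z 80 17 x [-3.8  4.8  6.9]
  z 95 18 x [-2.5  5.   9.6]
  z 110 31 x [ 5.   8.9 11.8]
  z 125 67 x [-3.   8.2 15.5]
  z 140 21 x [-14.   14.   22.7]
  z 155 35 x [-16.   17.8  28.5]
  z 170 38 x [-15.1  17.5  30.5]
  z 185 44 x [-34.9   3.3  46.7]
up_scene_34.0.png
up_side_33.9.png
```

It starts to lean away from the robot onto a finger. I'll regrip, shift it to that wall and lay it gently against the rim at a small lean, so it isn't dropped.

Call:
drive_tool:
  commands: [0, 0, 0, 0, 0, 0, 0, 0, 0, 0, 0, 0, 0, 0, 0, 0, 0, 0, 0, 0, 0, 0, 0, 0, 0, 0, 0, 0, 0, 0, 0, 0, -0.002, 0, 0, 0, 0, 0, -0.001, 0, 0, 0, 0, 0.003, 0, 0, 0, 0, 0, 0.004, 0, 0, 0, 0, 0, 0.003, 0, 0, 0, 0, 0, 0, 0, 0, 0, 0]
  hand: 1
  force: 50

```text
time_s: 35.05
position: [0.4676, -0.3227, 0.15]
tcp_rot: [-0.0, 0.629, 0.778, -0.0]
force: [0.7, -0.0, -1.9]
width: 0.0177
grasp_force: 48.9
```

```bash
python3 held.py
```

```text
tcp [ 0.4676 -0.3227  0.15  ] yaw 12.07 tilt [-0.0007  0.    ]
wrist bar 998 x [13.2 27.8 40.3] y [-5.5 -0.1  5.9] z [12.7 16.9 30.4]
wrist foot 968 x [-44.4  39.4  59.4] y [-21.9  -9.7  20.8] z [126.3 144.9 147.9]
scene bar 80 x [-39.8   1.1  41. ] y [-6.9  5.2  9.5] z [12.1 19.  28.5]
scene foot 40 x [-30.8  51.5  59. ] y [-21.1   0.2  21.1] z [126.3 133.3 149.7]
side bar 120 x [-42.1 -15.6  40.8] y [-5.3  5.4 10.4] z [12.4 19.7 31.3]
side foot 97 x [-59.7 -52.1  47.3] y [-21.4   4.3  21.9] z [126.7 140.5 149.8]
```

Call:
drive_tool:
  commands: [0, 0.0047, 0, 0.037, 0, 0, 0, 0.0047, 0, 0.037, 0, 0, 0, 0.0047, 0, 0.037, 0, 0, 0, 0.0047, 0, 0.037, 0, 0, 0, 0, 0, 0, 0, 0]

```text
time_s: 35.7
position: [0.4861, -0.3188, 0.1485]
tcp_rot: [-0.047, 0.626, 0.776, -0.059]
force: [-1.2, 0.1, -2.1]
width: 0.0173
grasp_force: 49.4
```

Call:
drive_tool:
  commands: [0, 0.0047, 0, 0.037, 0, 0, 0, 0.0047, 0, 0.037, 0, 0, 0, 0, 0, 0, 0, 0, 0, 0, 0, 0, 0, 0]

```text
time_s: 36.1
position: [0.4944, -0.3171, 0.1474]
tcp_rot: [-0.07, 0.626, 0.772, -0.086]
force: [-0.7, 0.3, -2.1]
width: 0.0174
grasp_force: 49.6
```

Call:
drive_tool:
  commands: [0, 0.0003, 0.0012, 0, 0, 0, 0, 0.0002, 0.001, 0, 0, 0, 0, 0, 0, 0, 0, 0]

```text
time_s: 36.4
position: [0.4946, -0.3171, 0.1454]
tcp_rot: [-0.07, 0.626, 0.772, -0.086]
force: [-0.5, -0.9, -0.8]
width: 0.0179
grasp_force: 49.5
```

Call:
drive_tool:
  commands: [0, 0.0002, 0.001, 0, 0, 0, 0, 0.0002, 0.0006, 0, 0, 0, 0, 0, 0, 0, 0, 0]

```text
time_s: 36.7
position: [0.4948, -0.3172, 0.1441]
tcp_rot: [-0.07, 0.625, 0.772, -0.086]
force: [-0.8, 0.3, 4.0]
width: 0.0178
grasp_force: 50.3
```

Call:
drive_tool:
  commands: [0, 0, 0, 0, 0, 0, 0, 0, 0, 0, 0, 0, 0, 0, 0, 0, 0, 0, 0, 0, 0, 0, 0, 0, 0, 0, 0, 0, 0, 0, 0, 0, 0, 0, 0, 0, 0, 0, 0, 0, 0, 0]
  hand: 0.66

```text
time_s: 37.4
position: [0.495, -0.317, 0.1437]
tcp_rot: [-0.07, 0.625, 0.772, -0.086]
force: [0.0, -0.2, 1.1]
width: 0.0291
grasp_force: 0.0
```

```bash
python3 up.py; ls -t pics|head -2; cp $(ls -t pics/up_side*|head -1) pics/L.png
```

```text
side 89 range [ 27. -15. 130.] [ 60.   4. 188.]
  z 80 19 x [24.3 30.  34.1]
  z 95 14 x [26.8 34.3 37.9]
  z 110 45 x [29.4 39.2 44. ]
  z 125 44 x [33.4 39.9 49.5]
  z 140 33 x [22.8 45.2 57.4]
  z 155 50 x [18.5 31.1 56.5]
  z 170 61 x [24.1 33.6 58.5]
  z 185 43 x [14.  33.  57.8]
scene 45 range [ 39. -10. 132.] [ 61.  16. 189.]
  z 80 10 x [21.9 28.2 32.1]
  z 95 9 x [23.5 32.  37.9]
  z 110 34 x [30.4 39.2 43.4]
  z 125 49 x [28.7 38.2 46.6]
  z 140 15 x [23.7 46.9 56.5]
  z 155 18 x [24.4 47.7 59.6]
  z 170 25 x [26.2 43.1 58. ]
  z 185 20 x [22.3 32.4 53.1]
up_scene_37.5.png
up_side_37.5.png
```

View pics/L.png

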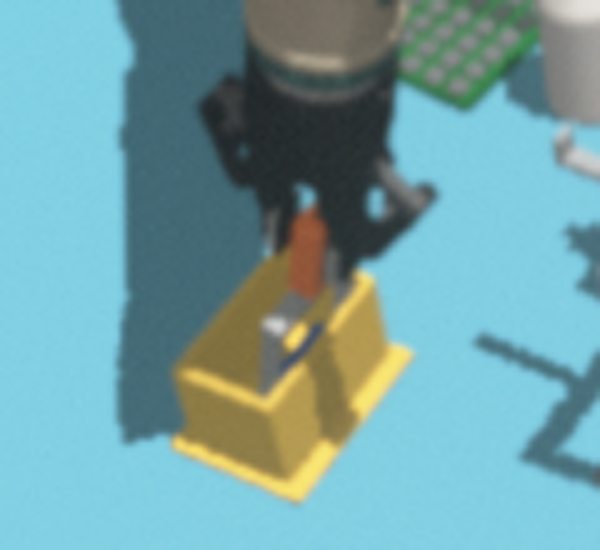

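The side view shows the roller resting against the far rim, leaning about 13° (handle at (308,255)). I now open fully and retreat along the tool axis.

Call:
drive_tool:
  commands: [0, 0, 0, 0, 0, 0, 0, 0, 0, 0, 0, 0, 0, 0, 0, 0, 0, 0, 0, 0, 0, 0, 0, 0, 0, 0, 0, 0, 0, 0, 0, 0, 0, 0, 0, 0]
  hand: 0

```text
time_s: 38.1
position: [0.4949, -0.317, 0.1437]
tcp_rot: [-0.07, 0.625, 0.772, -0.086]
force: [-0.3, 0.4, 0.1]
width: 0.0851
grasp_force: 0.0
```

Call:
drive_tool:
  commands: [0, 0, -0.008, 0, 0, 0, 0, 0, -0.02, 0, 0, 0, 0, 0, -0.03, 0, 0, 0, 0, 0, -0.04, 0, 0, 0, 0, 0, -0.04, 0, 0, 0, 0, 0, -0.03, 0, 0, 0, 0, 0, -0.01, 0, 0, 0, 0, 0, 0, 0, 0, 0]

```text
time_s: 38.9
position: [0.5339, -0.3092, 0.3187]
tcp_rot: [-0.068, 0.625, 0.773, -0.086]
force: [-0.2, 1.1, -0.2]
width: 0.0855
grasp_force: 0.0
```

```bash
python3 up.py
python3 - <<'E'
from h import *
im,W=cloud('scene'); cv2.imwrite('pics/f.png',cv2.resize(im[100:290,110:400,::-1],(800,524)))
m=None
h=cv2.cvtColor(im,cv2.COLOR_RGB2HSV).astype(int);z=W[...,2]
B=np.zeros(z.shape,bool);B[110:280,100:380]=1
q=B&(h[...,0]>100)&(h[...,0]<125)&(h[...,1]>120)&(z>.12)&(z<.17); print('cap',W[q].mean(0))
E
```

```text
side 105 range [ 34. -16. 132.] [ 62.   8. 188.]
  z 80 27 x [24.4 29.5 33.8]
  z 95 18 x [28.9 34.6 38.8]
  z 110 65 x [32.1 40.2 43.8]
  z 125 57 x [32.8 40.5 49.4]
  z 140 36 x [36.3 50.  54.1]
  z 155 38 x [40.1 53.5 57.5]
  z 170 57 x [45.8 54.3 59.4]
  z 185 19 x [45.1 50.8 58.4]
scene 100 range [ 39. -10. 129.] [ 63.  15. 187.]
  z 80 9 x [21.2 27.7 31.6]
  z 95 9 x [25.7 29.8 37.7]
  z 110 39 x [32.9 38.5 42.7]
  z 125 54 x [30.3 37.7 47.7]
  z 140 22 x [38.9 50.9 54.7]
  z 155 28 x [43.7 55.9 59.1]
  z 170 34 x [43.1 54.2 59.9]
  z 185 11 x [44.4 47.  53.8]
cap [0.48488041 0.12235456 0.14383255]
```

View pics/f.png

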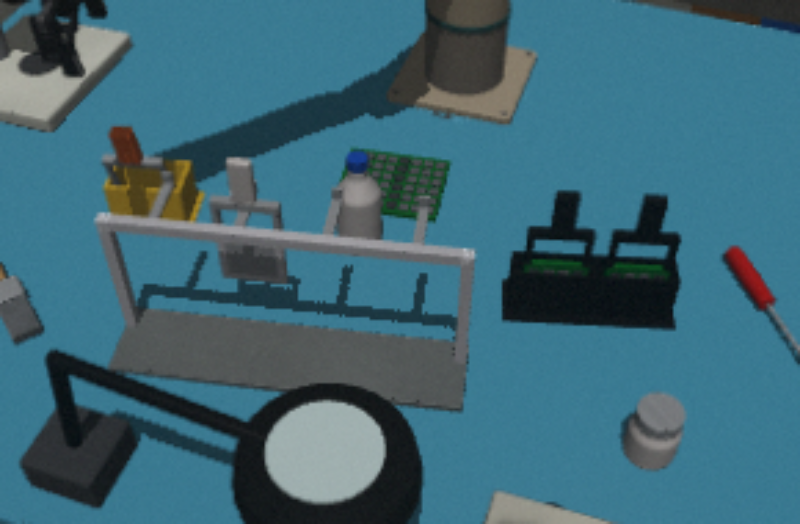

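The final view shows both boards in their compartments, the roller in the yellow holder and the stencil still on its hook. The bottle and jar are where they were and the robot is clear, so I hand in.

```bash
python3 -c "
from station import env
print(env.finish_job())"
```

```text
the job is handed in; nothing more can be done
None
```

Job handed in at about 39 s of the 72 s allowed, with no verdict returned: each board stands in its own compartment of the black holder, and the roller is in the yellow holder but leans about 13–16° against its far rim. The stencil is still on its hook, and the bottle and jar were never touched.

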